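# Roll the surgical tape up its gutter to the stop

### The arm

A 6-joint arm with a two-finger parallel gripper is mounted at the origin on a cart in front of the work surface, level with it; the furniture and walls round the work are solid. World frame = base frame: x ahead of the robot, y to its left, z up, the work surface at z = 0. Lengths are in m, angles in rad, forces in N, time in s.
With the tool pointing down it reaches from about 0.15 to 0.775 m from the base axis. Payload 6.1 kg.
Tool frame: the origin (TCP) lies at the very end of the fingers, on their centre line; the grasp point (between the pads) lies 19 mm behind it (grip_point_offset is the distance from the TCP to the grasp point, in m); z points along the fingers, y is the direction in which the jaws open and shut (so a half turn about z gives the same grasp; the last joint's range is limited). The gripper opens to 85 mm and grips with 20 to 120 N. Pads are 22 mm wide; open, the fingers measure 114 mm over their backs; the gripper's body (76 mm by 85 mm) begins 54 mm behind the grasp point. The pads swing forward as they close: fully open they stand 13 mm farther back than shut.
Start: joints at [0, 0.126, -0.04, 1.405, 0, 1.571], TCP at [0.525, -0, 0.231] pointing down, gripper open.
Joint ranges: [-2.72, 2.72], [-0.95, 1.95], [-1.27, 1.35], [-1.78, 2.02], [-1.46, 1.47], [-3.14, 3.14]. Speed limits (rad/s): [2.39, 2.39, 3.01, 3.14, 3.14, 3.14].

### API

Orientations are given as [roll, pitch, yaw] about the fixed x, y, z axes, in that order (R = Rz(yaw) Ry(pitch) Rx(roll)).
In Python, from workcell import get_obs, grab_frame, sign_off, grip_point_offset gives the robot as it stands. The module is installed in compiled form; this text tells all that it offers.
- The arm moves only by the tool jog_arm, never from a script. Its argument "deltas" is one flat list of numbers, 6 for each row, row after row: the shift along the tool's x, y, z in m, then the turn, a rotation vector about the tool's x, y, z in degrees. A call has 1 to 8 rows; each row is the pose to reach, as a shift and turn from the pose commanded when the call began, along the tool's axes at that moment; what a row does not reach only later rows make up. A row lasts 1/12 s, in which the tool goes at most 41.7 mm and 7.16 degrees, less where a joint would pass 70% of its speed; a pose out of reach is approached as far as the arm can. A call with a gripper value outside its range is refused whole. "hand" is the closure, from 0 (fully open) to 1 (shut), set as the call begins (left out, the last holds). The fingers move at their own pace and stop on an object; the grip force is fixed at half the most. Time passes only in rows, so rows that repeat a pose let the fingers close. It gives the time, the measured TCP pose, the force and the opening at its end, in the units of the state.
- get_obs(): the state, without advancing time (a new reading comes with each control period).
- grab_frame(name): name is "scene" or "side" or "wrist"; returns a dict with "frame" (420x560x3 uint8, red, green, blue), "z_map" (420x560 float32, m along the optical axis (not along the pixel's ray), 0 where there is no reading), "vfov" (degrees; the focal length in pixels is half the picture's height over the tangent of half this angle, whatever the lens; pixels are square), "cx", "cy" (the principal point, pixels), "xyz" and "rotation" of the camera in the world. Camera axes: x right, y up, looking along -z (the intrinsics and any distortion apply to the point x, -y, -z); pixel columns grow to the right and rows downward; lengths in m; the calibration is good to about 2 mm. A picture is of the moment at which its call begins.
- sign_off(): hands the job in, once; it reports no verdict.
The state is a dict: "time": time; "joint_pos": joint angles; "joint_velocities": joint speeds; "joint_efforts": joint torques, N m; "tcp_pos": TCP position; "tool_rot": TCP orientation; "force": force on the tool from outside, world axes, zero at the start; "ft_torque": the same for the moment, N m; "grip_width": finger opening in m.
Only numpy, scipy, OpenCV 4.12 (cv2) and the standard library are available. Lean on these libraries where they do the work, as an engineer would, in place of code of your own. Each camera call takes 0.05 s, during which the arm holds its last target. There are 200 camera calls.

### The job

The white roll of surgical tape has rolled back to the low end of its green sloped gutter. Without gripping or lifting it, push it gently up the gutter with the fingertips, over the crest, until it drops into the seat against the stop and stays there when you let go and move away. Do not flick it, and leave the other roll, already seated in its own gutter, and everything else on the table alone.

Things in the scene. Friction and masses are not known exactly. Their poses are not given: they have to be found in the camera images.
- plaster_roll_center (a point): centre of the white roll of surgical tape: 41 mm diameter, 25 mm wide, about 20 g, on edge in its gutter, axle level across it. It rolls freely; at the start it leans on the foot lip (x -77, z 40 mm in plaster_stand's frame). Pushed level from its downhill side at about centre height, it goes up with a few N at most
- plaster_roll: the same white roll; its origin is the middle of one flat face, its own z axis is the axle
- plaster_stand: White roll's green fixed gutter rest, base 200 x 74 mm; origin: base centre on the table, x uphill (level), y across, z up. In mm: foot lip (6 high) ends at x -91; floor rises at 8 deg, height 30 + 0.14 x, to a crest at x 45; 5 mm step down to a seat; stop with tear edge, face at x 82, top 69 above the table. Gutter 29 wide inside; walls 10 above its floor, so wide fingers can travel above them
- plaster_lane: the sloped gutter of plaster_stand (fixed to it): origin on the gutter floor, 30 mm above the table over the stand's origin; x uphill along the slope, y across, z normal to the gutter floor
- plaster_lane_seat (a point): where the centre of the white roll lies when it is seated: in the sunken seat, touching the stop (x = 61.4, z = 51.4 mm in the frame of plaster_stand). A roll pushed uphill until its centre is 10 mm before this point has passed the crest and drops in by itself
- tape_roll_center (a point): centre of the other roll (beige, 46 mm diameter, 19 mm wide), already seated at the top of the gutter of tape_stand; to be left alone
- tape_stand: Beige roll's green fixed gutter rest, base 200 x 74 mm; origin: base centre on the table, x uphill (level), y across, z up. In mm: foot lip (6 high) ends at x -91; floor rises at 8 deg, height 30 + 0.14 x, to a crest at x 45; 5 mm step down to a seat; stop with tear edge, face at x 86, top 69 above the table. Gutter 23 wide inside; walls 10 above its floor, so wide fingers can travel above them
- black_marker: black marker, 14 x 136 x 16 mm, lying on the table between the two stands, its length along its y; bystander
- tape_snail: snail-shaped tape dispenser, 20 x 72 x 60 mm, standing between the stands at their far side; bystander
- blue_pen: blue and white pen, 10 x 145 x 11 mm, lying on the right; bystander
- forceps: steel tube clamp, 62 x 138 x 6 mm, lying on the left; bystander
- gel_bottle: white pump bottle, 66 x 58 x 188 mm, standing far right; bystander
- tube_rack: white tube rack, 81 x 165 x 75 mm, standing far left; bystander
Things that resemble listed ones, but are neither listed nor needed, are in the scene too. Leave any purple look-alike of the plaster_roll alone.

How it is judged:
At the end, for the whole second after the job is handed in: The centre of the white roll is within 5 mm of its seated place against the stop, its axle across the gutter within 0.2 rad, and it rests there (under 20 mm/s) (distance between plaster_roll_center and plaster_lane_seat below 0.005 m and linear speed of plaster_roll below 0.02 m/s and angle between the z axis of plaster_roll and the y axis of plaster_stand, either way round below 0.2 rad); the robot touches nothing.
It fails at once if the white roll is lifted off the gutter floor (more than 5 mm) (z of plaster_roll_center in the frame of plaster_lane above 0.0256 m).
It fails at once if the white roll leaves its gutter sideways (centre more than 8 mm off the middle) (y of plaster_roll_center in the frame of plaster_lane above 0.008 m or y of plaster_roll_center in the frame of plaster_lane below -0.008 m).
It fails at once if the white roll is flicked or flung (faster than 0.6 m/s) (linear speed of plaster_roll above 0.6 m/s).
It fails at once if the other roll is moved (more than 8 mm) (distance of tape_roll_center from where it was at the start of the episode above 0.008 m).
It fails at once if another thing on the table is disturbed (moved more than 20 mm) (distance of any of black_marker, tape_snail, blue_pen, forceps, gel_bottle, tube_rack from where it was at the start of the episode above 0.02 m).
It also fails if it takes over 40 s, if anything falls off the work surface, if the arm or the gripper's body presses on something with over 40 N, if the wrist force passes 120 N, or if a joint passes its speed limit or range.

## Working session

There is one attempt and no reset: what is moved stays moved. The work goes in short steps, Python scripts to look and compute and a tool call to move; the robot and the scene stay as the last step left them, time stands still between calls to the robot, and variables do not carry over. Pictures are saved under pics/ and viewed, about 8 in all and at most 12, crops included, and the job is handed in when it is done.

Besides the shell and the picture viewer there is one more tool, called after "Emit:" as name(argument=value, ...), one argument or row to a line, values as JSON. jog_arm: Moves the arm, as the interface text tells. Its arguments: {"type":"object","properties":{"deltas":{"type":"array","items":{"type":"number"}},"hand":{"type":"number"}},"required":["deltas"]}

```bash
mkdir -p pics; cat > h.py <<'E'
import numpy as np, cv2
from workcell import get_obs, grab_frame
def cloud(f):
    h,w=f['z_map'].shape; fl=h/2/np.tan(np.radians(f['vfov'])/2)
    v,u=np.mgrid[:h,:w]; d=f['z_map']
    p=np.stack([(u-f['cx'])/fl*d,-(v-f['cy'])/fl*d,-d],-1)
    R=np.array(f['rotation']); 
    return p@R.T+np.array(f['xyz'])
E
python3 - <<'E'
from h import *
for n in ['scene','side','wrist']:
    f=grab_frame(n); cv2.imwrite(f'pics/{n}0.png',f['frame'][...,::-1]); np.savez(f'{n}0.npz',**f)
    print(n,f['vfov'],f['cx'],f['cy'],f['xyz'],np.array(f['rotation']).tolist(),{k for k in f},(f['z_map']==0).mean())
print(get_obs())
E
```

```text
scene 47.2423826055613 264.79666570670497 206.73716625459477 [-0.35137621 -0.92108874  1.66243669] [0.6691601518435843, 0.010708394303853286, -0.7275986141541908] {'z_map', 'frame', 'vfov', 'cy', 'rotation', 'xyz', 'cx'} 0.021909013605442177
side 42.805186025860856 274.88809819407703 207.89387236521551 [-0.27752175  1.4571799   0.68428901] [1.1961542218182564, -0.015827574854016202, -2.6272591344584075] {'z_map', 'frame', 'vfov', 'cy', 'rotation', 'xyz', 'cx'} 0.1269047619047619
wrist 71.67425016886948 278.6244550346818 213.65039825403827 [0.52399918 0.06639716 0.37382935] [-0.263929406674812, 0.0018415613336708603, -0.0005039811561155239] {'z_map', 'frame', 'vfov', 'cy', 'rotation', 'xyz', 'cx'} 0.0062202380952380955
{'time': 0.15, 'joint_pos': array([-2.90505311e-05,  1.26250605e-01, -4.03648313e-02,  1.40537586e+00,
       -1.03109494e-05,  1.57079847e+00]), 'joint_velocities': array([ 2.48879234e-04,  7.37983710e-06,  1.32021027e-03, -7.42811542e-04,
       -7.54213732e-04, -7.51732684e-04]), 'joint_efforts': array([-6.60388159e-04, -4.36274636e+01,  3.53150582e+01,  1.35390865e-02,
        2.80258462e-06, -9.74541621e-07]), 'tcp_pos': array([ 5.24698175e-01, -1.82896462e-05,  2.30707657e-01]), 'tool_rot': array([-3.14039768e+00,  1.03135038e-05,  1.57076514e+00]), 'force': array([ 0.71602276,  0.38223938, -0.44472678]), 'ft_torque': array([ 0.02838158, -0.01471225, -0.02133732]), 'grip_width': 0.08541767501848545}
```

View pics/scene0.png

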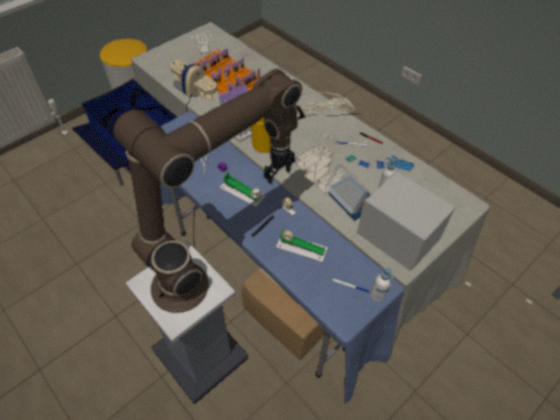

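View pics/side0.png

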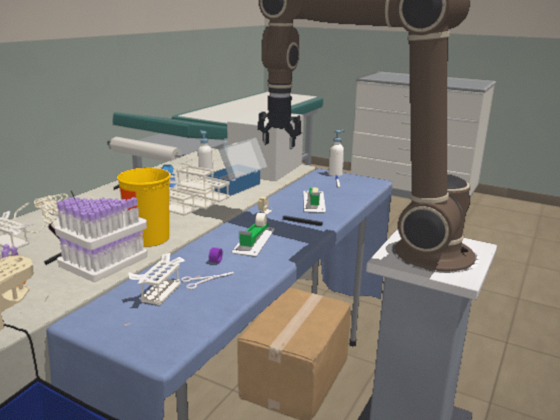

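The scene view shows the white roll's stand around (240,187) with the roll at about (256,194). The beige roll's stand is around (300,245). In the side view the white roll is at (261,219) and its stop is at the nearer end, about (245,240).

```bash
sed -i "s/R=np.array(f\['rotation'\]);/R=Rotation.from_euler('xyz',f['rotation']).as_matrix()/; 1a from scipy.spatial.transform import Rotation" h.py
python3 - <<'E'
from h import *
for n in ['scene','side','wrist']:
    f=dict(np.load(f'{n}0.npz')); P=cloud(f); hsv=cv2.cvtColor(f['frame'],cv2.COLOR_RGB2HSV)
    m=((hsv[...,0]>45)&(hsv[...,0]<80)&(hsv[...,1]>120)&(f['z_map']>0)).astype(np.uint8)
    k,l,s,c=cv2.connectedComponentsWithStats(m)
    for i in range(1,k):
        if s[i,4]<60: continue
        q=P[l==i]; print(n,s[i],q.min(0).round(3),q.max(0).round(3))
        (cx,cy),wh,a=cv2.minAreaRect((q[:,:2]*1000).astype(np.float32)); print('  rect',cx,cy,wh,a)
    # table check
    t=P[(P[...,0]>.3)&(P[...,0]<.7)&(abs(P[...,1])<.5)&(abs(P[...,2])<.02)]; print('table z',np.median(t[:,2]))
E
```

```text
scene [224 174  27  23 225] [0.45  0.142 0.018] [0.516 0.291 0.071]
  rect 482.569580078125 217.91152954101562 (47.40238571166992, 148.0934600830078) 13.616063117980957
scene [282 237  42  17 229] [ 0.426 -0.276  0.01 ] [ 0.531 -0.123  0.055]
  rect 479.20050048828125 -194.4915771484375 (39.907135009765625, 172.45455932617188) 28.892412185668945
table z 0.0013335130203869783
side [311 195   8  10  70] [ 0.427 -0.119  0.024] [ 0.452 -0.094  0.059]
  rect 440.1973876953125 -108.38704681396484 (25.2681941986084, 20.87566375732422) 34.38931655883789
side [240 223  28  23 287] [0.45  0.113 0.012] [0.524 0.299 0.061]
  rect 489.62188720703125 207.58389282226562 (37.140689849853516, 187.5028076171875) 14.675376892089844
table z 0.00015240374597413897
wrist [ 229    0   57   95 2117] [0.474 0.11  0.018] [0.53  0.2   0.041]
  rect 502.00616455078125 158.8870086669922 (36.3745231628418, 91.39847564697266) 14.668939590454102
wrist [ 195  269   78   76 1542] [ 0.425 -0.223  0.02 ] [0.521 0.011 0.306]
  rect 471.6063232421875 -104.18440246582031 (233.7365264892578, 92.02711486816406) 88.09695434570312
table z 0.00032545727508337396
```

View pics/wrist0.png

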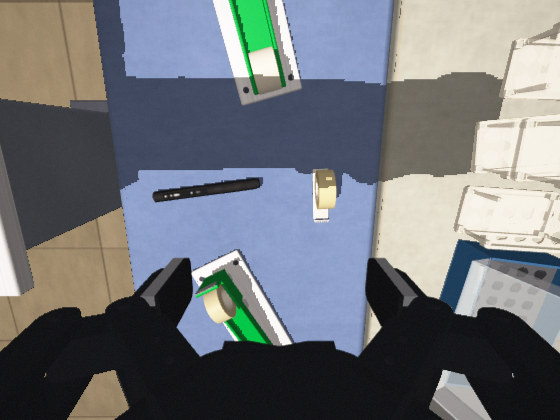

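The wrist view shows the white roll at (265,70) at the low end of its gutter. Uphill runs toward the upper left, about 104.7° in world yaw. I'll move over the stand, align with it and look from close by.

Emit:
jog_arm(
  deltas=[0.03, -0.005, 0, 0, 0, -3, 0.06, -0.01, 0, 0, 0, -6, 0.09, -0.015, 0, 0, 0, -9, 0.12, -0.02, 0, 0, 0, -12, 0.15, -0.022, 0, 0, 0, -14.7, 0.152, -0.022, 0, 0, 0, -14.7, 0.152, -0.022, 0, 0, 0, -14.7],
)

```text
time: 0.73
tcp_pos: [0.5026, 0.1534, 0.2309]
tool_rot: [-3.141, 0.0, 1.83]
force: [-0.3, 0.2, 0.3]
grip_width: 0.0855
```

```bash
python3 - <<'E'
from h import *
f=grab_frame('wrist'); cv2.imwrite('pics/wrist1.png',f['frame'][...,::-1]); np.savez('wrist1.npz',**f)
P=cloud(f); hsv=cv2.cvtColor(f['frame'],cv2.COLOR_RGB2HSV)
near=(P[...,2]>-.005)&(P[...,2]<.09)&(f['z_map']>0)
g=near&(hsv[...,0]>45)&(hsv[...,0]<80)&(hsv[...,1]>120)
q=P[g]; print(get_obs()['tcp_pos'],get_obs()['tool_rot'])
(cx,cy),wh,a=cv2.minAreaRect((q[:,:2]*1000).astype(np.float32)); print('green',cx,cy,wh,a)
# white base plate: low saturation bright, z 0.002..0.02
w=near&(hsv[...,1]<60)&(hsv[...,2]>150)&(P[...,0]>.4)&(P[...,0]<.6)&(P[...,1]>.08)&(P[...,1]<.34)
b=w|g
k,l,s,c=cv2.connectedComponentsWithStats(b.astype(np.uint8)); i=1+s[1:,4].argmax()
q=P[l==i]; r=cv2.minAreaRect((q[:,:2]*1000).astype(np.float32)); print('base',r,s[i])
a=np.radians(104.67); u=np.array([np.cos(a),np.sin(a)]); n=np.array([-u[1],u[0]])
L=np.stack([(q[:,:2])@u,(q[:,:2])@n,q[:,2]],-1)
for lo in np.arange(L[:,0].min(),L[:,0].max(),.008):
    t=L[(L[:,0]>=lo)&(L[:,0]<lo+.008)]; hi=t[t[:,2]>.015]
    print(round(lo,3),'zmax',t[:,2].max().round(4),'y',t[:,1].min().round(4),t[:,1].max().round(4),'hi',(hi[:,1].min().round(4),hi[:,1].max().round(4)) if len(hi) else '')
E
```

```text
[0.50278058 0.15233709 0.23096177] [-3.14089669e+00  4.09489861e-04  1.82842529e+00]
green 490.33392333984375 95.90348052978516 (79.72913360595703, 398.2247619628906) 0.04789118468761444
base ((490.6713562011719, 201.84080505371094), (76.326171875, 212.42410278320312), 14.673096656799316) [ 248   53   66  177 8895]
-0.035 zmax 0.0012 y -0.541 -0.5112 hi 
-0.027 zmax 0.0102 y -0.5637 -0.4885 hi 
-0.019 zmax 0.0579 y -0.5614 -0.4907 hi (np.float64(-0.5433), np.float64(-0.5071))
-0.011 zmax 0.0617 y -0.5432 -0.4921 hi (np.float64(-0.5432), np.float64(-0.5086))
-0.003 zmax 0.0622 y -0.5478 -0.491 hi (np.float64(-0.543), np.float64(-0.5087))
0.005 zmax 0.0613 y -0.5478 -0.4911 hi (np.float64(-0.544), np.float64(-0.5077))
0.013 zmax 0.0562 y -0.5601 -0.4912 hi (np.float64(-0.5438), np.float64(-0.5077))
0.021 zmax 0.0356 y -0.5576 -0.4915 hi (np.float64(-0.5436), np.float64(-0.5078))
0.029 zmax 0.0365 y -0.5599 -0.4915 hi (np.float64(-0.5434), np.float64(-0.508))
0.037 zmax 0.0371 y -0.5607 -0.4917 hi (np.float64(-0.5432), np.float64(-0.508))
0.045 zmax 0.0386 y -0.5608 -0.4906 hi (np.float
[... 550 characters left out ...]
.4894 hi (np.float64(-0.5438), np.float64(-0.508))
0.109 zmax 0.0476 y -0.5625 -0.4896 hi (np.float64(-0.5436), np.float64(-0.5082))
0.117 zmax 0.0485 y -0.5623 -0.4876 hi (np.float64(-0.5433), np.float64(-0.5072))
0.125 zmax 0.0509 y -0.564 -0.4879 hi (np.float64(-0.5441), np.float64(-0.5074))
0.133 zmax 0.0507 y -0.5618 -0.4889 hi (np.float64(-0.544), np.float64(-0.5086))
0.141 zmax 0.0521 y -0.5616 -0.4891 hi (np.float64(-0.5438), np.float64(-0.5087))
0.149 zmax 0.0538 y -0.5626 -0.4893 hi (np.float64(-0.5435), np.float64(-0.5079))
0.157 zmax 0.0716 y -0.5623 -0.4878 hi (np.float64(-0.544), np.float64(-0.5073))
0.165 zmax 0.0109 y -0.5638 -0.4878 hi 
0.173 zmax 0.0104 y -0.5634 -0.4879 hi
```

View pics/wrist1.png

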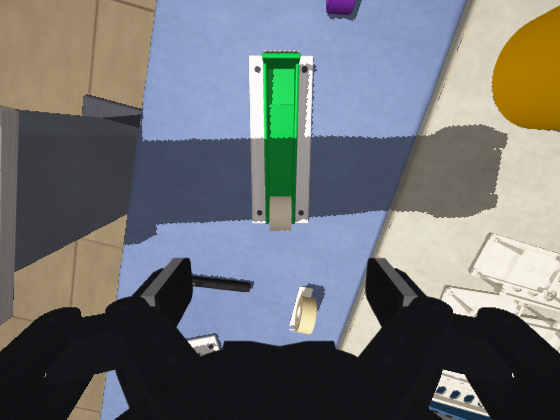

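The wrist view, now aligned, shows the stand at columns 248–314 and the roll at (280,212). The snail starts at about (300,290). In stand axes the centreline is at n = -0.5258 and the origin at u = 0.0745. I'll shut the fingers and go behind the roll at height, after checking the clearance to the snail.

Emit:
jog_arm(
  deltas=[-0.03, 0.0005, 0, 0, 0, 0, -0.06, 0.001, 0, 0, 0, 0, -0.0635, 0.001, 0.03, 0, 0, 0, -0.0635, 0.001, 0.06, 0, 0, 0, -0.0635, 0.001, 0.09, 0, 0, 0, -0.0635, 0.001, 0.1, 0, 0, 0, -0.0635, 0.001, 0.1, 0, 0, 0],
  hand=1,
)

```text
time: 1.37
tcp_pos: [0.5182, 0.0893, 0.1286]
tool_rot: [-3.136, -0.0, 1.825]
force: [-0.7, 0.1, -0.1]
grip_width: 0.0009
```

```bash
cat >> h.py <<'E'
a=np.radians(104.67); U=np.array([np.cos(a),np.sin(a)]); N=np.array([-U[1],U[0]])
def st(p):  # world -> stand frame, mm
    p=np.asarray(p); return np.stack([p[...,:2]@U-.0745,p[...,:2]@N+.5258,p[...,2]],-1)*1000
E
python3 - <<'E'
from h import *
f=dict(np.load('wrist1.npz')); P=st(cloud(f)); 
m=np.zeros(P.shape[:2],bool); m[275:340,285:325]=1; q=P[m&(P[...,2]>10)&(P[...,2]<80)]
print('snail',q.min(0),q.max(0))
o=get_obs(); print(st(o['tcp_pos']),o['tool_rot'],o['grip_width'],o['time'])
f=grab_frame('wrist'); cv2.imwrite('pics/wrist2.png',f['frame'][...,::-1]); P=st(cloud(f))
q=P[(abs(P[...,1])<14)&(P[...,0]>-105)&(P[...,0]<-50)&(P[...,2]>45)&(P[...,2]<75)]
print('roll',np.percentile(q,[1,50,99],axis=0))
# finger extents at tip level seen by camera
q=P[(P[...,2]>100)&(P[...,2]<150)&(f['z_map']>0)]; print('finger',np.percentile(q,[1,50,99],axis=0) if len(q) else None)
E
```

```text
snail [-260.25668289  -46.86208403   10.28159497] [-190.59403896  -15.34356604   62.43743622]
[-119.3069287     1.90782494  128.60329778] [-3.13601213e+00 -2.98860111e-04  1.82534823e+00] 0.0008570607916680941 1.3667
roll [[-95.80659497 -12.30126383  46.38399309]
 [-74.17376762  -0.1389346   58.65474078]
 [-56.95445594  12.22666064  62.08427717]]
finger [[-112.28730804  -10.85662399  133.01257907]
 [-108.15459781    1.96282961  142.83112918]
 [-107.12173504   16.14435407  149.90262163]]
```

View pics/wrist2.png

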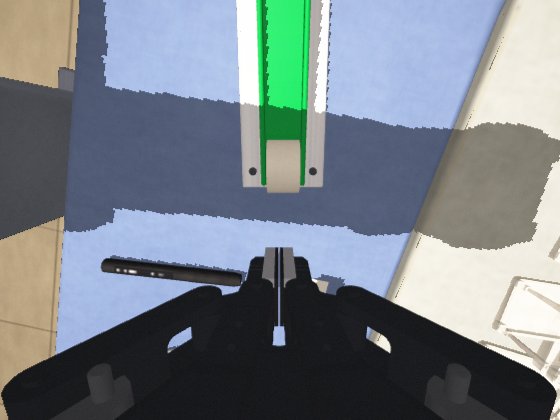

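The fingers are shut and 9 mm clear behind the roll, with the snail and marker well away. They sit 2 mm to the left of the roll's middle, so I'll shift right and descend to z = 33 mm.

Emit:
jog_arm(
  deltas=[0, 0.001, 0.025, 0, 0, 0, 0, 0.002, 0.05, 0, 0, 0, 0, 0.002, 0.075, 0, 0, 0, 0, 0.002, 0.09, 0, 0, 0, 0, 0.002, 0.0955, 0, 0, 0, 0, 0.002, 0.0955, 0, 0, 0, 0, 0.002, 0.0955, 0, 0, 0],
)

```text
time: 2.0
tcp_pos: [0.5233, 0.0915, 0.0377]
tool_rot: [3.139, 0.0, 1.827]
force: [-0.6, 0.0, -0.7]
grip_width: 0.0
```

```bash
cat >> h.py <<'E'
def look():
    o=get_obs(); print('tcp',st(o['tcp_pos']).round(1),o['tool_rot'].round(4),o['force'].round(2),o['time'])
    f=grab_frame('wrist'); P=st(cloud(f)); hsv=cv2.cvtColor(f['frame'],cv2.COLOR_RGB2HSV)
    q=P[(abs(P[...,1])<15)&(P[...,0]>-105)&(P[...,0]<85)&(P[...,2]>44+.14*P[...,0])&(P[...,2]<75)&(hsv[...,1]<100)&(hsv[...,2]>90)]
    if len(q): print('roll',np.percentile(q,[1,50,99],axis=0).round(1).tolist(), 'top x',np.median(q[q[:,2]>np.percentile(q[:,2],85)][:,0]))
    return f,P
E
python3 -c "
from h import *
f,P=look(); q=P[(P[...,2]>36)&(P[...,2]<60)&(P[...,0]<-100)&(P[...,0]>-160)]; print(len(q) and np.percentile(q,[1,50,99],axis=0).round(1))"
```

```text
tcp [-118.5   -3.6   37.7] [3.1392e+00 2.0000e-04 1.8272e+00] [-0.58  0.05 -0.66] 2.0
roll [[-94.6, -12.1, 44.6], [-72.7, 0.0, 58.8], [-56.3, 12.2, 61.9]] top x -76.47054792428806
[[-111.5  -16.    42.1]
 [-107.2   -2.9   52.8]
 [-106.4   10.5   59.8]]
```

Emit:
jog_arm(
  deltas=[0, 0, 0, 0, 0, 0, 0, 0, 0, 0, 0, 0, 0, 0, 0, 0, 0, 0],
)

```text
time: 2.3
tcp_pos: [0.5226, 0.0914, 0.0368]
tool_rot: [3.14, 0.0, 1.827]
force: [-0.2, -0.5, 0.3]
grip_width: 0.0001
```

```bash
python3 -c "
from h import *
look(); o=get_obs(); print(o['joint_velocities'].round(4))"
```

```text
tcp [-118.4   -2.9   36.8] [3.1400e+00 2.0000e-04 1.8274e+00] [-0.25 -0.51  0.33] 2.3
roll [[-94.5, -12.2, 44.3], [-72.6, -0.1, 58.8], [-56.2, 12.3, 62.0]] top x -76.24813272731234
[-0.0002  0.0034 -0.0066 -0.0026  0.001   0.0012]
```

Emit:
jog_arm(
  deltas=[0, -0.001, 0.001, 0, 0, 0, 0, -0.0025, 0.002, 0, 0, 0, 0.002, -0.0027, 0.002, 0, 0, 0, 0.004, -0.0027, 0.002, 0, 0, 0, 0.006, -0.0027, 0.002, 0, 0, 0, 0.008, -0.0027, 0.002, 0, 0, 0, 0.008, -0.0027, 0.002, 0, 0, 0],
)

```text
time: 2.93
tcp_pos: [0.5173, 0.0988, 0.0338]
tool_rot: [-3.142, -0.0, 1.828]
force: [-1.3, 0.4, -0.7]
grip_width: 0.0004
```

```bash
python3 -c "
from h import *
look()"
```

```text
tcp [-109.9    0.4   33.8] [-3.1415e+00 -1.0000e-04  1.8279e+00] [-1.25  0.36 -0.66] 2.9333
roll [[-98.9, -12.2, 42.8], [-74.0, 0.1, 58.8], [-56.3, 12.2, 71.4]] top x -78.96139697343182
```

Centred to 0.4 mm and nearly touching. Starting the slow push, rising with the slope.

Emit:
jog_arm(
  deltas=[0.003, 0, -0.0004, 0, 0, 0, 0.006, 0, -0.0008, 0, 0, 0, 0.01, 0, -0.0014, 0, 0, 0, 0.014, 0, -0.002, 0, 0, 0, 0.018, 0, -0.0025, 0, 0, 0, 0.022, 0, -0.003, 0, 0, 0, 0.025, 0, -0.0035, 0, 0, 0, 0.027, 0, -0.0038, 0, 0, 0],
)

```text
time: 3.65
tcp_pos: [0.5104, 0.125, 0.0377]
tool_rot: [3.142, -0.0, 1.828]
force: [0.2, -0.2, 1.0]
grip_width: 0.0002
```

```bash
python3 -c "
from h import *
f,P=look(); cv2.imwrite('pics/wrist3.png',f['frame'][...,::-1])"
```

```text
tcp [-82.8   0.4  37.7] [ 3.1415 -0.      1.8278] [ 0.17 -0.2   1.03] 3.65
roll [[-71.6, -12.2, 46.6], [-47.5, -0.2, 62.4], [-30.2, 12.2, 73.3]] top x -52.48822727159781
```

View pics/wrist3.png

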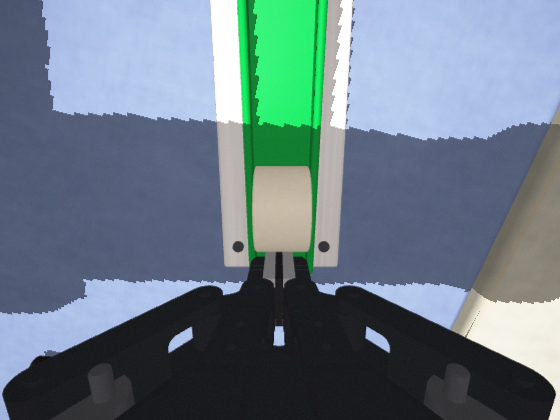

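The roll at (282,210) sits square against the fingers and is rolling up the gutter. Continuing.

Emit:
jog_arm(
  deltas=[0.003, 0, -0.0004, 0, 0, 0, 0.007, 0, -0.001, 0, 0, 0, 0.012, 0, -0.0017, 0, 0, 0, 0.017, 0, -0.0024, 0, 0, 0, 0.022, 0, -0.003, 0, 0, 0, 0.027, 0, -0.0038, 0, 0, 0, 0.031, 0, -0.0043, 0, 0, 0, 0.034, 0, -0.0048, 0, 0, 0],
)

```text
time: 4.37
tcp_pos: [0.5017, 0.158, 0.0425]
tool_rot: [3.142, -0.0, 1.828]
force: [0.2, -0.1, 0.3]
grip_width: 0.0001
```

```bash
python3 -c "
from h import *
look()"
```

```text
tcp [-48.7   0.4  42.5] [ 3.1416e+00 -1.0000e-04  1.8278e+00] [ 0.19 -0.1   0.3 ] 4.3667
roll [[-37.4, -12.2, 51.0], [-12.9, -0.2, 67.1], [3.9, 12.2, 72.6]] top x -16.965543358763494
```

Emit:
jog_arm(
  deltas=[0.003, 0, -0.0004, 0, 0, 0, 0.007, 0, -0.001, 0, 0, 0, 0.012, 0, -0.0017, 0, 0, 0, 0.017, 0, -0.0024, 0, 0, 0, 0.022, 0, -0.003, 0, 0, 0, 0.027, 0, -0.0038, 0, 0, 0, 0.031, 0, -0.0043, 0, 0, 0, 0.034, 0, -0.0048, 0, 0, 0],
)

```text
time: 5.08
tcp_pos: [0.4931, 0.1909, 0.0473]
tool_rot: [-3.142, -0.0, 1.828]
force: [-0.4, 0.5, 0.5]
grip_width: -0.0001
```

```bash
python3 -c "
from h import *
look()"
```

```text
tcp [-14.7   0.5  47.3] [-3.1416 -0.      1.8278] [-0.36  0.55  0.51] 5.0833
roll [[-3.4, -12.2, 55.7], [21.7, -0.1, 71.7], [37.9, 12.1, 74.8]] top x 17.417034450117733
```

Emit:
jog_arm(
  deltas=[0.003, 0, -0.0004, 0, 0, 0, 0.006, 0, -0.0008, 0, 0, 0, 0.01, 0, -0.0014, 0, 0, 0, 0.014, 0, -0.002, 0, 0, 0, 0.018, 0, -0.0025, 0, 0, 0, 0.021, 0, -0.0029, 0, 0, 0, 0.023, 0, -0.0032, 0, 0, 0, 0.024, 0, -0.0034, 0, 0, 0],
)

```text
time: 5.8
tcp_pos: [0.4871, 0.2139, 0.0506]
tool_rot: [3.142, -0.0, 1.828]
force: [-0.5, -0.7, 0.3]
grip_width: 0.0002
```

Emit:
jog_arm(
  deltas=[0.001, 0, -0.0001, 0, 0, 0, 0.0025, 0, -0.0003, 0, 0, 0, 0.004, 0, -0.0005, 0, 0, 0, 0.0055, 0, -0.0007, 0, 0, 0, 0.007, 0, -0.001, 0, 0, 0, 0.0085, 0, -0.0011, 0, 0, 0, 0.01, 0, -0.0013, 0, 0, 0, 0.011, 0, -0.0014, 0, 0, 0],
)

```text
time: 6.47
tcp_pos: [0.4843, 0.2243, 0.052]
tool_rot: [3.142, -0.0, 1.827]
force: [0.6, -0.3, 0.1]
grip_width: 0.0001
```

```bash
python3 -c "
from h import *
f,P=look(); cv2.imwrite('pics/wrist4.png',f['frame'][...,::-1])"
```

```text
tcp [19.9  0.4 52. ] [ 3.1416 -0.      1.8275] [ 0.56 -0.27  0.07] 6.4667
roll [[31.2, -12.4, 57.2], [65.0, -0.2, 70.2], [82.5, 12.0, 73.5]] top x 62.45610527895655
```

View pics/wrist4.png

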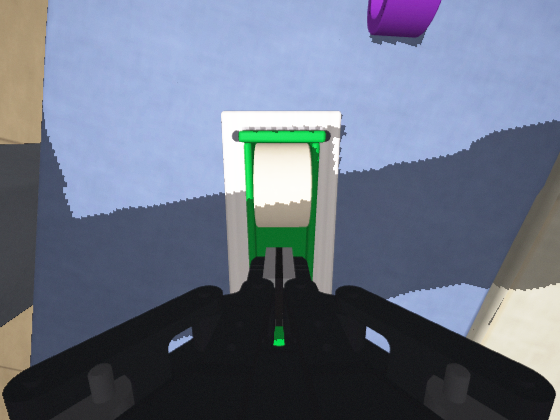

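The roll at (282,185) has dropped in against the stop at row 136, with a clear gap to the fingers at row 248. Backing off and rising.

Emit:
jog_arm(
  deltas=[-0.005, 0, 0, 0, 0, 0, -0.015, 0, -0.01, 0, 0, 0, -0.03, 0, -0.03, 0, 0, 0, -0.04, 0, -0.06, 0, 0, 0, -0.05, 0, -0.09, 0, 0, 0, -0.05, 0, -0.11, 0, 0, 0, -0.05, 0, -0.12, 0, 0, 0, -0.05, 0, -0.12, 0, 0, 0],
)

```text
time: 7.18
tcp_pos: [0.4985, 0.1755, 0.175]
tool_rot: [3.137, -0.0, 1.826]
force: [0.3, -0.0, -0.1]
grip_width: -0.0
```

Emit:
jog_arm(
  deltas=[0, 0, 0, 0, 0, 0, 0, 0, 0, 0, 0, 0, 0, 0, 0, 0, 0, 0, 0, 0, 0, 0, 0, 0, 0, 0, 0, 0, 0, 0, 0, 0, 0, 0, 0, 0],
)

```text
time: 7.68
tcp_pos: [0.4968, 0.1758, 0.1713]
tool_rot: [-3.14, 0.0, 1.828]
force: [0.8, 0.3, -0.4]
grip_width: 0.0002
```

```bash
python3 -c "
from h import *
f,P=look(); cv2.imwrite('pics/wrist5.png',f['frame'][...,::-1])"
```

```text
tcp [-30.2   0.7 171.3] [-3.1404e+00  1.0000e-04  1.8277e+00] [ 0.78  0.34 -0.42] 7.6833
roll [[42.3, -12.3, 54.7], [61.4, -0.2, 70.1], [81.5, 11.9, 73.7]] top x 62.77267998369008
```

View pics/wrist5.png

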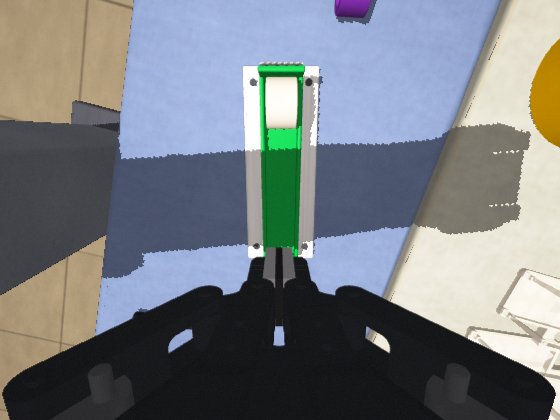

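The roll at (282,102) stays against the stop, square in the gutter, with the arm well clear.

```bash
python3 -c "
from workcell import sign_off
print(sign_off())"
```

```text
the job is handed in; nothing more can be done
None
```

The white roll is in its seat against the stop, and I handed the job in at about 7.7 s of the 40 s allowed. I pushed it up the gutter with shut fingertips at roughly 50 mm/s, and it dropped over the crest by itself. The arm then backed off and rose to about 17 cm above the table.

**Roll position:** the last wrist-camera check put the roll's centre at about x 62 mm, against 61.4 mm for the seat. Its sides read -12.3 and +11.9 mm, so it is centred and looks square in the gutter. It read the same within 0.5 mm just after dropping and again about 1.2 s later, after the arm had moved away.

**Forces:** readings at the end of each move stayed within about 1.5 N, which is noise level.

**Disagreement:** before the push, the measured tool position drifted by up to 4 mm sideways and in height after fast moves. I corrected it to within 0.5 mm sideways before touching the roll.

**Not checked:** I did not take a final picture of the beige roll or the other things on the table. The moves stayed on and just behind the white roll's gutter, and the nearest listed thing I measured, the snail dispenser, was about 70 mm away.

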